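# Lock out the cap liner and hold its guard open

### The arm

A 7-joint arm with a two-finger parallel gripper is mounted at the origin on the work surface. World frame = base frame: x ahead of the robot, y to its left, z up, the work surface at z = 0. Lengths are in m, angles in rad, forces in N, time in s.
With the tool pointing down it reaches from about 0.4 to 0.875 m from the base axis. Payload 4.4 kg.
Tool frame: the origin (TCP) lies midway between the tips of the shut fingers; the grasp point (between the pads) lies 19 mm behind it; z points along the fingers, y is the line along which they close (so a half turn about z gives the same grasp; the last joint's range is limited). The gripper opens to 85 mm and grips with 20 to 120 N. Pads are 22 mm wide; open, the fingers measure 114 mm over their backs; the gripper's body (76 mm by 85 mm) begins 54 mm behind the grasp point. The pads swing forward as they close: fully open they stand 13 mm farther back than shut.
Start: joints at [-1.229, 0.628, 0.038, 1.517, -0.027, 0.996, -0.02], TCP at [0.258, 0.597, 0.231] pointing down, gripper open.
Joint ranges: [-3.06, 3.06], [-0.37, 2.12], [-1.25, 1.32], [0.18, 2.47], [-1.1, 4.24], [0.23, 1.98], [-2.94, 2.94]. Speed limits (rad/s): [2.57, 2.57, 3.14, 3.14, 3.14, 3.14, 3.14].

### API

Orientations are given as a unit quaternion [x, y, z, w].
In Python, from cell import r gives the robot as it stands.
- The arm moves only by the shell command python3 -m creep 'ROWS' [OPENING] [FORCE]. ROWS is JSON, a list of rows, each an object of numbers: "tx", "ty", "tz": the shift along the world's x, y, z normalised to -1 to 1, where 1 is 0.1 m; "rx", "ry", "rz": the turn, a rotation vector about the world's x, y, z normalised to -1 to 1, where 1 is pi/4 rad. In form: [{"tx": .., "ty": .., "tz": .., "rx": .., "ry": .., "rz": ..}, ...]. A call has 1 to 8 rows; each row shifts and turns the commanded pose from where the row before left it; what a row does not reach is not made up. A row lasts 1/12 s, in which the tool goes at most 41.7 mm and 7.16 degrees, less where a joint would pass 70% of its speed; a pose out of reach is approached as far as the arm can. A call with a number of a shift or a turn outside -1 to 1 is refused whole. A call with a gripper value outside its range is refused whole. OPENING is the closure, from -1 (fully open) to 1 (shut), set as the call begins (- or left out, the last holds). The fingers move at their own pace and stop on an object; FORCE is the grip in N (left out, the last holds). Time passes only in rows, so rows that do not move let the fingers close. It gives the time, the measured TCP pose, the force, the opening and the grip force at its end, in the units of the state.
- r.get_state(): the state, without advancing time (a new reading comes with each control period).
- r.snapshot(name): name is "side" or "top" or "wrist"; returns a dict with "img" (400x640x3 uint8, red, green, blue), "range_z" (400x640 float32, m along the optical axis (not along the pixel's ray), 0 where there is no reading), "camera_matrix" (3x3 intrinsics, pixels), "D" ([k1, k2, p1, p2, k3] as OpenCV has them; the pictures are not rectified), "world_to_cam" (4x4, takes a point from world to camera coordinates). Camera axes: x right, y up, looking along -z (the intrinsics and any distortion apply to the point x, -y, -z); pixel columns grow to the right and rows downward; lengths in m; the calibration is good to about 2 mm. A picture is of the moment at which its call begins.
- r.close_job(): hands the job in; it is judged then, once.
The state is a dict: "time_s": time; "qpos": joint angles; "joint_vel": joint speeds; "tau": joint torques, N m; "position": TCP position; "tcp_rot": TCP orientation; "contact_force": force on the tool from outside, world axes, zero at the start; "moment": the same for the moment, N m; "opening": finger opening in m; "grip_force": force on a finger pad.
Only numpy, scipy, OpenCV 4.12 (cv2) and the standard library are available. Lean on these libraries where they do the work, as an engineer would, in place of code of your own. Each camera call takes 0.05 s, during which the arm holds its last target. There are 200 camera calls.

### The job

Lock the bench cap liner before it is opened: take the lock pin (the one with the straight cylindrical knob, not the ball-headed spare) from the rack and push it down through the fork and lug at the machine's side until its flange rests on the fork, and let go of it. Then lift the falling guard by its bar to 50 degrees open from closed and finish while still holding it there, steady, with the fingers, since someone wants to look inside. Leave the spare pin, bottles, jar, beaker and wrench where they are.

Things in the scene. Friction and masses are not known exactly. Their poses are not given: they have to be found in the camera images.
- machine: bench cap liner: open-topped grey box 200 (x) x 300 (y) x 120 mm high, fixed to the bench; origin under its centre, front faces its own -x, z up. A steel fork stands beside its +y side, between it and the pin rack. An aluminium guard covers its top.
- fork_seat (a point): centre of the hole mouth on the top face of the fork, 90 mm above the bench, at (-40, 205, 90) mm in the machine's frame. Fork: two level plates 46 x 46 x 8 mm, tops at 90 and 68 mm, the push rod's 10 mm thick lug between them, all fixed; vertical 12 mm holes in line (13 mm in the lug), mouths chamfered 1 mm. A 90 mm high upright web joins the plates on the +x side.
- guard (a joint): opening angle of the guard, rad: 0 closed (level), grows as its front edge is lifted; end stop 1.31. 50 degrees = 0.873. The guard is a 200 x 300 x 6 mm aluminium sheet, about 0.5 to 0.8 kg, that swings freely and falls shut from every angle when let go.
- guard_bar (a point): middle of the guard's steel bar handle: round, 14 mm thick, 130 mm long, parallel to the machine's y, in the plane of the sheet and 45 mm ahead of its front edge (38 mm free between), joined to it by a stay at each end; 245 mm from the hinge axis. About 124 mm above the bench when closed, about 312 mm at 50 degrees.
- guard_hinge (a point): middle of the guard's hinge axis, along the machine's y at the top of its far (+x) side, 120.5 mm above the bench. The bar's centre line lies 3 mm outward of the plane through the hinge axis parallel to the sheet.
- rack: grey pin rack 150 x 50 x 55 mm high, fixed to the bench, origin under its centre; two vertical through holes of 13 mm on its x axis at x = -40 and +40 mm, in which the two pins stand (either way round).
- pin: steel lock pin, upright in the rack: shank 10 mm thick and 46 mm long with a 3 mm high tapered tip pointing down, then a flange 28 mm wide and 4 mm thick, then a straight cylindrical knob 20 mm wide and 36 mm high (from 4 to 40 mm above the origin). Origin: centre of the flange's underside, on the axis; it meets fork_seat when home; z up along the pin. About 0.1 kg.
- ball_pin: spare pin, leave alone: same shank and flange, but a ball head 28 mm wide; its top is 36 mm above its origin at the flange's underside.
- bottle_a: small amber bottle, 44 mm wide, 125 mm high, brass cap; origin under its centre. Leave alone.
- bottle_b: another small amber bottle, 44 x 125 mm. Leave alone.
- bottle_c: tall amber bottle, 66 mm wide, 230 mm high. Leave alone.
- beaker: white plastic beaker, 80 mm wide, 90 mm high. Leave alone.
- jar: amber jar with brass cap, 60 mm wide, 80 mm high. Leave alone.
- wrench: steel wrench 150 mm long lying on the bench. Leave alone.
Things that resemble listed ones, but are neither listed nor needed, are in the scene too. What is shaped like the pin but blue or pink is not meant.

How it is judged:
By the outcome, as a careful person would: the job done as asked, in the order asked, and still so for the second after the job is handed in, while the arm keeps its last pose, push and grip.
It also fails if it takes over 61 s, if anything falls off the work surface, if the arm or the gripper's body presses on something with over 40 N, if the wrist force passes 120 N, or if a joint passes its speed limit or range.

## Working session

There is one attempt and no reset: what is moved stays moved. The work goes in short steps, Python scripts to look and compute and a shell command to move; the robot and the scene stay as the last step left them, time stands still between calls to the robot, and variables do not carry over. Pictures are saved under pics/ and viewed, at most 12 in all, crops included, and the job is handed in when it is done.

```bash
ls; mkdir -p pics
cat > h.py <<'E'
import numpy as np, cv2
from cell import r
def snap(n):
    s=r.snapshot(n); return s
def pts(s):
    K=np.array(s["camera_matrix"]);D=np.array(s["D"],float);T=np.array(s["world_to_cam"])
    h,w=s["range_z"].shape
    uv=np.stack(np.meshgrid(np.arange(w),np.arange(h)),-1).reshape(-1,1,2).astype(np.float64)
    n=cv2.undistortPoints(uv,K,D).reshape(h,w,2); z=s["range_z"].astype(float)
    c=np.stack([n[...,0]*z,-n[...,1]*z,-z],-1)
    P=(c-T[:3,3])@T[:3,:3]; P[z==0]=np.nan
    return P
def save(n,img): cv2.imwrite("pics/"+n+".png",np.ascontiguousarray(img[...,::-1]))
E
python3 - <<'E'
from h import *
for n in("top","side"):
    s=snap(n); save(n+"0",s["img"]); np.savez("/tmp/"+n,P=pts(s),img=s["img"])
    T=s["world_to_cam"];T=np.array(T);print(n,-T[:3,:3].T@T[:3,3])
print(r.get_state())
E
```

```text
pics
top [ 0.33682432 -0.05208514  1.27526553]
side [0.12579933 0.71384106 1.14308342]
{'time_s': 0.1, 'qpos': array([-1.2288397 ,  0.62928377,  0.03845891,  1.51824583, -0.02702797,
        0.9963576 , -0.01998564]), 'joint_vel': array([ 0.00128438, -0.00169123,  0.00039801, -0.00289399, -0.00234894,
        0.00108465,  0.00065946]), 'tau': array([ 2.17764049e-03, -5.64532650e+01,  1.23024467e+00, -1.93976641e+01,
        1.12419430e-02,  5.35516039e-03, -1.45473257e-05]), 'position': array([0.25750355, 0.59619585, 0.23046889]), 'tcp_rot': array([ 2.02474532e-01,  9.79287126e-01, -8.70263163e-04, -1.77642388e-04]), 'contact_force': array([ 0.17587539, -0.13924102, -0.52057609]), 'moment': array([0.00726993, 0.00344064, 0.01314049]), 'grip_force': 0.0, 'opening': 0.08559275490967876}
```

View pics/top0.png

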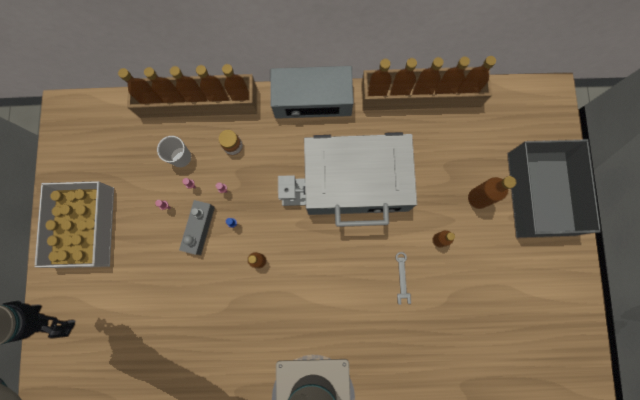

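View pics/side0.png

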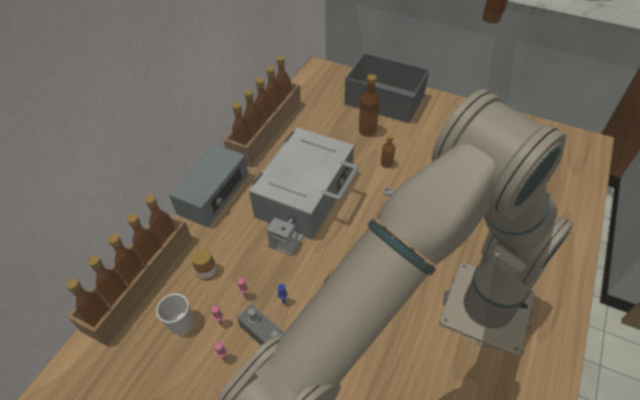

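Top view: the machine is at (360,175), its bar at (362,222) and the fork at (288,190). The rack is at (197,228). Pin look-alikes: grey head (196,212), grey head (189,240), blue (231,222), pink (188,183), (222,187) and (161,204). The lock pin must be one of the two grey ones in the rack, so I'll check a close crop and measure.

Run:
```python
from h import *
d=np.load("/tmp/top.npz");P=d["P"];img=d["img"]
s=np.load("/tmp/side.npz")
a=cv2.resize(img[195:265,165:245],(560,490),interpolation=cv2.INTER_CUBIC)
b=cv2.resize(s["img"][300:350,230:290],(240,200),interpolation=cv2.INTER_CUBIC)
c=np.zeros((490,800,3),np.uint8);c[:,:560]=a;c[:200,560:]=b;
save("crop1",c)
Z=P[...,2]
def rect(m,lab):
    q=P[m][:,:2].astype(np.float32); R=cv2.minAreaRect(q); print(lab,m.sum(),R,np.median(Z[m]))
def box(u0,v0,u1,v1):
    m=np.zeros(Z.shape,bool);m[v0:v1,u0:u1]=1;return m
rect(box(170,190,222,265)&(abs(Z-.055)<.008),"rack top")
rect(box(295,125,425,215)&(abs(Z-.123)<.012),"guard")
rect(box(270,170,304,212)&(abs(Z-.09)<.008),"fork top")
for n,(u0,v0,u1,v1) in {"pinA":(185,203,208,222),"pinB":(178,230,202,250)}.items():
    m=box(u0,v0,u1,v1)&(Z>.068)
    print(n,m.sum(),np.nanmax(Z[m]),np.nanmedian(P[m],0), np.nanpercentile(Z[m],[10,50,80,90,97]))
    t=box(u0,v0,u1,v1)&(Z>np.nanpercentile(Z[m],97)-.008); rect(t,"top")
m=box(330,200,395,235)&(Z>.11)&(Z<.145)
m[:219]=0;rect(m,"bar")
np.set_printoptions(precision=3,suppress=True,linewidth=250)
print(Z[204:222:2,185:208:2]);print(Z[230:250:2,178:202:2])
```

```text
rack top 811 ((0.5045196413993835, 0.31635910272598267), (0.06537845730781555, 0.20019030570983887), 68.63997650146484) 0.054655112835343043
guard 7989 ((0.6084246039390564, -0.146182581782341), (0.3006550073623657, 0.2317279726266861), 89.96589660644531) 0.1262330505000017
fork top 361 ((0.5835567116737366, 0.045169468969106674), (0.0706181600689888, 0.06342397630214691), 89.1989517211914) 0.08941385599317377
pinA 59 0.099026013902828 [0.51991864 0.3118934  0.0926966 ] [0.07498629 0.0926966  0.09579852 0.09688477 0.09855333]
top 36 ((0.5204028487205505, 0.3132856786251068), (0.01848558522760868, 0.015866050496697426), 49.817630767822266) 0.09511476482561848
pinB 82 0.0960404965428348 [0.44236278 0.33244179 0.08657371] [0.08044488 0.08657371 0.08888979 0.09015865 0.09190772]
top 58 ((0.4429962635040283, 0.33436691761016846), (0.024550018832087517, 0.022042730823159218), 62.46675109863281) 0.0880152457164058
bar 300 ((0.4721118211746216, -0.1469326615333557), (0.14230631291866302, 0.01949382573366165), 88.29692840576172) 0.12854738651538827
[[ 0.001  0.004 -0.003 -0.002  0.057  0.054 
[... 910 characters left out ...]
54]
 [-0.001  0.001  0.003  0.055  0.054  0.054  0.053  0.058  0.057  0.056  0.056  0.056]
 [ 0.004 -0.001  0.002  0.054  0.088  0.087  0.081  0.059  0.057  0.054  0.051  0.054]
 [ 0.001 -0.004  0.001  0.09   0.087  0.09   0.089  0.082  0.057  0.052  0.057  0.055]
 [ 0.002  0.     0.055  0.092  0.087  0.086  0.085  0.087  0.057  0.057  0.054  0.052]
 [-0.001  0.001  0.057  0.089  0.087  0.09   0.085  0.075  0.059  0.055  0.058  0.044]
 [ 0.003  0.003  0.053  0.057  0.08   0.084  0.075  0.061  0.055  0.051  0.051  0.043]
 [-0.001  0.056  0.05   0.055  0.047  0.051  0.055  0.051  0.057  0.053  0.049  0.032]
 [ 0.002  0.052  0.055  0.058  0.056  0.057  0.056  0.055  0.058  0.055  0.048  0.028]]
```

View pics/crop1.png

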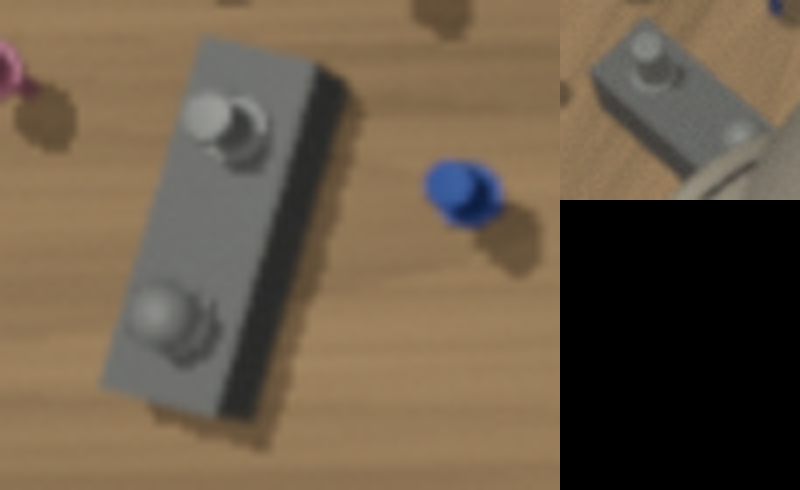

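Crop: the straight cylindrical knob is the far grey pin at top-view pixel (196,212), and the ball head is the near one at (189,240). I choose the far one, at about (0.520, 0.313). I'll move above it and look with the wrist camera.

```bash
python3 -m creep '[{"tx":0.3,"ty":-0.33,"rz":0.023},{"tx":0.3,"ty":-0.33,"rz":0.023},{"tx":0.3,"ty":-0.33,"rz":0.023},{"tx":0.3,"ty":-0.33,"rz":0.023},{"tx":0.3,"ty":-0.33,"rz":0.023},{"tx":0.3,"ty":-0.33,"rz":0.023},{"tx":0.3,"ty":-0.33,"rz":0.023},{"tx":0.3,"ty":-0.33,"rz":0.023}]'
python3 -m creep '[{},{},{}]'
python3 - <<'E'
from h import *
for n in ("wrist","top"):
    s=snap(n);np.savez("/tmp/"+n+"1",P=pts(s),img=s["img"],K=s["camera_matrix"],D=s["D"],T=s["world_to_cam"])
    if n=="wrist": save("w1",s["img"])
print(r.get_state()["position"])
E
```

```text
[0.25760237 0.59636567 0.23074208]invalid input at $[0]: expected keys tx, ty, tz, rx, ry, rz
invalid input at $[0]: expected keys tx, ty, tz, rx, ry, rz
```

View pics/w1.png

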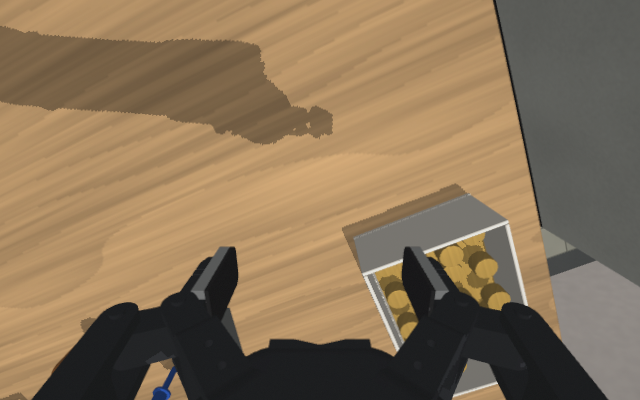

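The wrist view looks between the fingers, with the yellow-cap crate at (440,280). The rows were refused because every key is needed, so I'll retype them.

```bash
python3 -m creep '[{"tx":0.3,"ty":-0.33,"tz":0,"rx":0,"ry":0,"rz":0.023},{"tx":0.3,"ty":-0.33,"tz":0,"rx":0,"ry":0,"rz":0.023},{"tx":0.3,"ty":-0.33,"tz":0,"rx":0,"ry":0,"rz":0.023},{"tx":0.3,"ty":-0.33,"tz":0,"rx":0,"ry":0,"rz":0.023},{"tx":0.3,"ty":-0.33,"tz":0,"rx":0,"ry":0,"rz":0.023},{"tx":0.3,"ty":-0.33,"tz":0,"rx":0,"ry":0,"rz":0.023},{"tx":0.3,"ty":-0.33,"tz":0,"rx":0,"ry":0,"rz":0.023},{"tx":0.3,"ty":-0.33,"tz":0,"rx":0,"ry":0,"rz":0.023}]'
python3 -m creep '[{"tx":0,"ty":0,"tz":0,"rx":0,"ry":0,"rz":0},{"tx":0,"ty":0,"tz":0,"rx":0,"ry":0,"rz":0},{"tx":0,"ty":0,"tz":0,"rx":0,"ry":0,"rz":0}]'
python3 - <<'E'
from h import *
for n in ("wrist","side"):
    s=snap(n);np.savez("/tmp/"+n+"1",P=pts(s),img=s["img"],K=s["camera_matrix"],D=s["D"],T=s["world_to_cam"])
    save(n+"2",s["img"])
print(r.get_state()["position"],r.get_state()["tcp_rot"])
E
```

```text
time_s: 0.87
position: [0.483, 0.3483, 0.2313]
tcp_rot: [0.131, 0.991, -0.0, -0.0]
contact_force: [0.4, -0.1, -0.6]
opening: 0.0855
grip_force: 0.0
time_s: 1.12
position: [0.4816, 0.3503, 0.2311]
tcp_rot: [0.132, 0.991, 0.0, -0.001]
contact_force: [-0.9, 0.3, -0.4]
opening: 0.0857
grip_force: 0.0
[0.48058028 0.35175086 0.23119787] [ 1.29926191e-01  9.91523457e-01  3.38750530e-04 -5.52241289e-04]
```

View pics/wrist2.png

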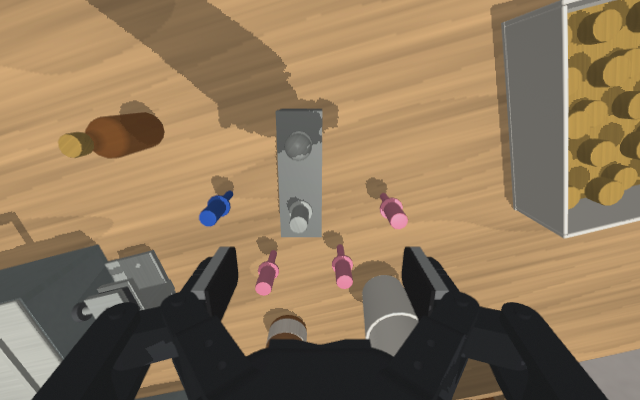

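Wrist view: cylindrical knob at (299,224), ball head at (299,145), fork at (110,290), blue and pink fakes at (215,210), (397,215), (267,275) and (343,270). Next I measure the knob precisely and get a first fork-hole fix from the top and side views.

```bash
cat >> h.py <<'E'
def ray(s,uv,z):
    K=np.array(s["K"]);D=np.array(s["D"],float);T=np.array(s["T"])
    n=cv2.undistortPoints(np.array(uv,float).reshape(-1,1,2),K,D).reshape(-1,2)
    d=np.c_[n[:,0],-n[:,1],-np.ones(len(n))]@T[:3,:3]; o=-T[:3,:3].T@T[:3,3]
    return o+d*((z-o[2])/d[:,2])[:,None]
def proj(s,p):
    K=np.array(s["K"]);D=np.array(s["D"],float);T=np.array(s["T"])
    c=np.atleast_2d(p)@T[:3,:3].T+T[:3,3]; c=c*[1,-1,-1]
    return cv2.projectPoints(c.reshape(-1,1,3),np.zeros(3),np.zeros(3),K,D)[0].reshape(-1,2)
def take(n):
    s=r.snapshot(n); return dict(P=pts(s),img=s["img"],K=s["camera_matrix"],D=s["D"],T=s["world_to_cam"])
E
python3 - <<'E'
from h import *
w=np.load("/tmp/wrist1.npz");g=cv2.cvtColor(w["img"],cv2.COLOR_RGB2GRAY)
np.set_printoptions(linewidth=250,precision=4,suppress=True)
print(g[205:240:2,284:318:2])
Z=w["P"][...,2]; m=np.zeros(Z.shape,bool);m[205:240,284:318]=1
k=m&(Z>.088); v,u=np.where(k);print("knob px",u.mean(),v.mean(),u.min(),u.max(),v.min(),v.max(),np.nanmedian(Z[k]),np.nanmean(w["P"][k],0))
t=take("top");s=dict(np.load("/tmp/side1.npz"))
np.savez("/tmp/top1",**t)
gt=cv2.cvtColor(t["img"],cv2.COLOR_RGB2GRAY)
print(gt[176:206:1,276:306:1])
a=cv2.resize(t["img"][165:215,265:315],(400,400),interpolation=cv2.INTER_CUBIC)
b=cv2.resize(s["img"][205:265,255:315],(400,400),interpolation=cv2.INTER_CUBIC)
save("fork",np.hstack([a,b]))
E
```

```text
[[134 132  88  88 118 120 108  95  93  97 180 191 187 123 138 139 139]
 [135 134  88 113 119  97  88  87  88  88  87 149 192 176 139 138 139]
 [134 134  89 119 109  85  88  87  88  87  86  85 161 187 126 138 139]
 [134 135 133 119  92  86  88  88  88  87  86  84 128 191 116 138 138]
 [134 135 135 160  85  87  87  87  88  87  85  85  99 191 143 137 139]
 [134 134 135 173  84  87  87  86  87  87  84  86 114 188 137 137 138]
 [134 134 134 121  86 127 161 173 158 112  85  83 120 172 137 137 137]
 [134 134 134  96 153 173 183 183 189 190 143  87 121 136 136 137 137]
 [132 134 133 139 173 172 179 181 184 188 186 135 121 137 136 136 136]
 [133 133 132 170 171 173 172 180 180 184 185 173 125 136 137 136 137]
 [133 133 133 173 171 172 171 178 178 178 182 177 135 136 136 136 136]
 [132 133 133 155 172 170 172 171 176 174 177 164 135 135 136 135 136]
 [132 133 133 138 173 169 171 167 175 173 174 123 135 134 135 136 135]
 [133 132 132 133 139 162 169 170 171 171 139 134 134 135 135 136 136]
 [132 132 133 133 132 133 136 145 137 136 134 135 135 135 135 134 135]
 [132 132 133 133 133 132 133 134 1
[... 3272 characters left out ...]
 96  98  98  97 102 133 151 150 130 101  98  99  99  99  99 101 101 101 103 115 132]
 [116 117 116 116 117 128 148 138 105  99 100  99  98  99 104 110 109 104 100  98  99  99  99 101 113 122 123 126 148 154]
 [118 119 119 119 120 129 151 140 106  99  99 100  99  98  99 101 100 100 100  99  98  99  98 105 141 161 164 164 165 158]
 [120 121 121 122 123 132 153 139 106 100 100 100  98  98  99 101 100 100  99  98  98  99  98 105 144 164 167 167 164 156]
 [120 121 120 121 122 128 145 134 102  97  96  97  96  97  96  97  98  97  97  96  94  93  94 100 134 154 156 156 147 137]
 [120 120 120 120 120 118 121 111  88  86  87  87  88  84  84  84  83  84  86  85  84  82  82  82  94 104 105 107 104 110]]
```

View pics/fork.png

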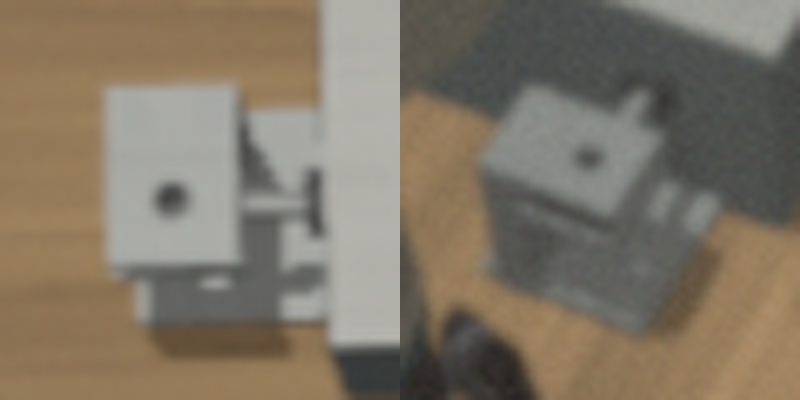

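Fork crop: the hole is at about (286,189) in top-view pixels and is also visible in the side view at about (283,229). Now I compute pin and hole coordinates.

Run:
```python
from h import *
np.set_printoptions(precision=4,suppress=True)
w=np.load("/tmp/wrist1.npz")
print("knob wrist",ray(w,[298.2,223],.095), "TCP now")
def blob(s,u0,v0,u1,v1,th):
    g=255-cv2.cvtColor(s["img"],cv2.COLOR_RGB2GRAY)[v0:v1,u0:u1].astype(float)
    g=np.clip(g-th,0,None);v,u=np.mgrid[v0:v1,u0:u1];return (u*g).sum()/g.sum(),(v*g).sum()/g.sum()
t=np.load("/tmp/top1.npz");s=np.load("/tmp/side1.npz")
b=blob(t,282,186,291,194,95);print(b,"hole top",ray(t,b,.09))
b=blob(s,278,224,289,234,130);print(b,"hole side",ray(s,b,.09))
g=cv2.cvtColor(s["img"],cv2.COLOR_RGB2GRAY);print(g[222:236,274:292])
gt=cv2.cvtColor(t["img"],cv2.COLOR_RGB2GRAY)
print("knob in top proj",proj(t,[.522,.315,.095])); print(gt[202:224,184:208])
print(r.get_state()["position"])
```

```text
knob wrist [[0.5223 0.3168 0.095 ]] TCP now
(np.float64(285.9315206445116), np.float64(189.40080563947635)) hole top [[0.5761 0.0578 0.09  ]]
(np.float64(282.81410256410254), np.float64(228.32051282051282)) hole side [[0.5767 0.0593 0.09  ]]
[[139 135 140 140 139 138 137 136 137 135 133 129 123 123 129 133 118 100]
 [140 138 141 140 140 139 138 140 141 142 140 138 135 137 136 133 121 102]
 [136 141 143 142 138 137 136 139 142 137 141 139 139 141 140 135 133 120]
 [142 140 137 139 136 139 140 139 138 138 138 137 140 139 141 141 138 135]
 [138 138 135 138 139 134 136 135 126 125 130 134 141 140 142 142 138 138]
 [139 140 138 137 138 137 132 120 108 108 113 124 138 140 140 142 144 137]
 [140 137 138 140 136 136 128 109  88  86  95 116 135 143 142 143 139 130]
 [137 138 138 138 138 137 129 112  97  89 101 120 136 141 140 139 130 120]
 [136 133 137 139 140 135 135 128 117 114 121 131 135 145 140 135 125 109]
 [129 136 135 136 139 139 139 136 134 133 134 139 140 141 138 130 116  99]
 [117 127 129 135 137 139 141 136 138 139 139 141 139 141 136 120 102  93]
 [ 98 102 108 119 125 132 136 138
[... 1777 characters left out ...]
117 118 118 118 120 124  97  93  88  85  75
   80 100 117 112  86  51]
 [128 129 128 128 123 119 118 118 118 119 118 118 113  90  79  75  76  76
   92 115 119 106  69  47]
 [129 132 132 129 122 118 118 117 119 118 119 118 117 108  91  88  89  91
  100 117 117 102  63  47]
 [129 133 132 129 120 119 117 118 118 118 118 119 118 118 116 116 116 116
  118 119 114  91  54  44]
 [129 133 132 126 119 119 117 118 118 118 118 118 119 119 119 118 118 119
  119 118 111  84  52  44]
 [127 131 128 121 119 118 117 118 118 117 117 117 118 119 119 119 119 119
  118 118 106  66  47  45]
 [132 133 129 119 117 118 118 119 118 118 118 119 118 118 118 119 119 119
  118 116 101  55  44  45]]
[0.4805 0.3518 0.2312]
```

```bash
python3 -m creep '[{"tx":0.1,"ty":-0.09,"tz":-0.15,"rx":0,"ry":0,"rz":0},{"tx":0.1,"ty":-0.09,"tz":-0.2,"rx":0,"ry":0,"rz":0},{"tx":0.1,"ty":-0.09,"tz":-0.2,"rx":0,"ry":0,"rz":0},{"tx":0.115,"ty":-0.09,"tz":-0.2,"rx":0,"ry":0,"rz":0},{"tx":0,"ty":0,"tz":-0.25,"rx":0,"ry":0,"rz":0},{"tx":0,"ty":0,"tz":-0.1,"rx":0,"ry":0,"rz":0},{"tx":0,"ty":0,"tz":0,"rx":0,"ry":0,"rz":0},{"tx":0,"ty":0,"tz":0,"rx":0,"ry":0,"rz":0}]'
python3 -m creep '[{"tx":0,"ty":0,"tz":0,"rx":0,"ry":0,"rz":0},{"tx":0,"ty":0,"tz":0,"rx":0,"ry":0,"rz":0}]'
python3 - <<'E'
from h import *
w=take("wrist");save("w3",w["img"][100:400,120:520])
print(r.get_state()["position"],proj(w,[.522,.316,.095]))
E
```

```text
time_s: 1.93
position: [0.5225, 0.3155, 0.1214]
tcp_rot: [0.13, 0.991, 0.0, -0.001]
contact_force: [0.1, 0.0, 0.2]
opening: 0.0853
grip_force: 0.0
time_s: 2.1
position: [0.5239, 0.3154, 0.1229]
tcp_rot: [0.131, 0.991, 0.001, 0.001]
contact_force: [-0.8, 0.4, -0.5]
opening: 0.0856
grip_force: 0.0
[0.52395313 0.31515928 0.12283741] [[318.28361602 223.30469837]]
```

View pics/w3.png

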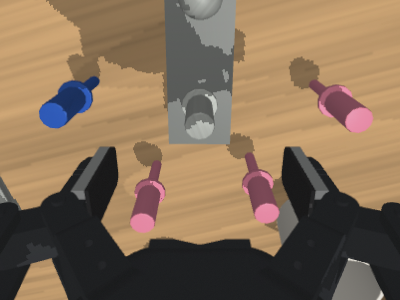

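The knob at crop (201,127) is centred between the fingers (pads at 105 and 293). Now I descend and grip.

```bash
python3 -m creep '[{"tx":0,"ty":0,"tz":-0.12,"rx":0,"ry":0,"rz":0},{"tx":0,"ty":0,"tz":-0.12,"rx":0,"ry":0,"rz":0},{"tx":0,"ty":0,"tz":-0.12,"rx":0,"ry":0,"rz":0},{"tx":0,"ty":0,"tz":-0.12,"rx":0,"ry":0,"rz":0},{"tx":0,"ty":0,"tz":-0.1,"rx":0,"ry":0,"rz":0},{"tx":0,"ty":0,"tz":0,"rx":0,"ry":0,"rz":0},{"tx":0,"ty":0,"tz":0,"rx":0,"ry":0,"rz":0}]'
python3 -m creep '[{"tx":0,"ty":0,"tz":0,"rx":0,"ry":0,"rz":0},{"tx":0,"ty":0,"tz":0,"rx":0,"ry":0,"rz":0},{"tx":0,"ty":0,"tz":0,"rx":0,"ry":0,"rz":0},{"tx":0,"ty":0,"tz":0,"rx":0,"ry":0,"rz":0},{"tx":0,"ty":0,"tz":0,"rx":0,"ry":0,"rz":0},{"tx":0,"ty":0,"tz":0,"rx":0,"ry":0,"rz":0},{"tx":0,"ty":0,"tz":0,"rx":0,"ry":0,"rz":0},{"tx":0,"ty":0,"tz":0,"rx":0,"ry":0,"rz":0}]' 1 40
```

```text
time_s: 2.73
position: [0.5229, 0.3136, 0.0621]
tcp_rot: [0.131, 0.991, -0.001, -0.001]
contact_force: [0.1, -0.5, 0.5]
opening: 0.0856
grip_force: 0.0
time_s: 3.4
position: [0.5238, 0.3143, 0.0639]
tcp_rot: [0.131, 0.991, 0.0, 0.0]
contact_force: [-1.8, -0.1, 5.2]
opening: 0.0188
grip_force: 39.0
```

```bash
python3 -m creep '[{"tx":0,"ty":0,"tz":0.1,"rx":0,"ry":0,"rz":0},{"tx":0,"ty":0,"tz":0.2,"rx":0,"ry":0,"rz":0},{"tx":0,"ty":0,"tz":0.2,"rx":0,"ry":0,"rz":0},{"tx":0,"ty":0,"tz":0.2,"rx":0,"ry":0,"rz":0},{"tx":0,"ty":0,"tz":0.2,"rx":0,"ry":0,"rz":0},{"tx":0,"ty":0,"tz":0.2,"rx":0,"ry":0,"rz":0},{"tx":0,"ty":0,"tz":0.1,"rx":0,"ry":0,"rz":0}]'
python3 -m creep '[{"tx":0.06,"ty":-0.3,"tz":0,"rx":0,"ry":0,"rz":0},{"tx":0.06,"ty":-0.3,"tz":0,"rx":0,"ry":0,"rz":0},{"tx":0.06,"ty":-0.3,"tz":0,"rx":0,"ry":0,"rz":0},{"tx":0.06,"ty":-0.3,"tz":0,"rx":0,"ry":0,"rz":0},{"tx":0.06,"ty":-0.3,"tz":0,"rx":0,"ry":0,"rz":0},{"tx":0.06,"ty":-0.3,"tz":0,"rx":0,"ry":0,"rz":0},{"tx":0.06,"ty":-0.3,"tz":0,"rx":0,"ry":0,"rz":0},{"tx":0.06,"ty":-0.3,"tz":0,"rx":0,"ry":0,"rz":0}]'
python3 -m creep '[{"tx":0,"ty":0,"tz":0,"rx":0,"ry":0,"rz":0},{"tx":0,"ty":0,"tz":0,"rx":0,"ry":0,"rz":0},{"tx":0,"ty":0,"tz":0,"rx":0,"ry":0,"rz":0},{"tx":0,"ty":0,"tz":0,"rx":0,"ry":0,"rz":0}]'
python3 - <<'E'
from h import *
w=take("wrist");np.savez("/tmp/w4",**w);s=take("side");np.savez("/tmp/s4",**s)
p=r.get_state()["position"];print(p,r.get_state()["tcp_rot"])
us=proj(s,p)[0].astype(int);print(us,proj(s,[.576,.058,.09]),proj(w,[.576,.058,.09]),proj(w,p-[0,0,.058]))
a=w["img"][100:400,120:520]; u,v=us; b=s["img"][v-60:v+90,u-100:u+100]
save("ins1",np.hstack([a,cv2.resize(b,(400,300),interpolation=cv2.INTER_CUBIC)]))
E
```

```text
time_s: 3.98
position: [0.5243, 0.3144, 0.186]
tcp_rot: [0.131, 0.991, 0.001, 0.001]
contact_force: [-0.1, 0.4, -1.2]
opening: 0.0187
grip_force: 39.7
time_s: 4.65
position: [0.571, 0.0725, 0.183]
tcp_rot: [0.131, 0.991, -0.0, -0.001]
contact_force: [0.3, -0.1, -1.8]
opening: 0.0189
grip_force: 39.8
time_s: 4.98
position: [0.571, 0.0757, 0.1831]
tcp_rot: [0.13, 0.991, 0.0, -0.0]
contact_force: [-0.3, -0.7, -1.9]
opening: 0.0188
grip_force: 39.8
[0.57110337 0.07571561 0.18321348] [ 1.30041321e-01  9.91508490e-01  2.99311254e-04 -2.81130688e-04]
[278 212] [[283.26817564 228.05542258]] [[300.46595953 203.5765554 ]] [[318.46399515 208.92265808]]
```

View pics/ins1.png

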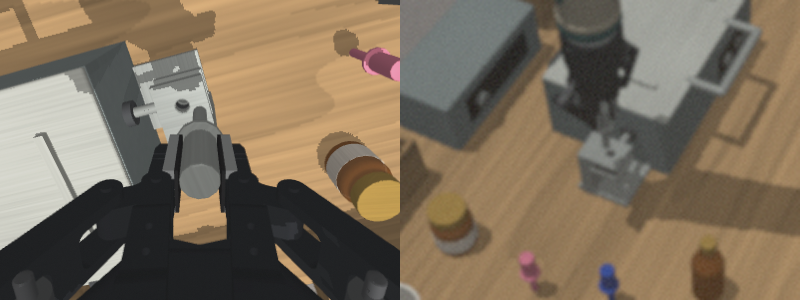

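Wrist crop: the fork hole is at about (183,106) and the shank tip at about (200,108) in crop pixels, with the pin upright. I'll use both from the same camera to get the residual shift.

Run:
```python
from h import *
np.set_printoptions(linewidth=250,precision=4,suppress=True)
w=np.load("/tmp/w4.npz");g=cv2.cvtColor(w["img"],cv2.COLOR_RGB2GRAY)
print(g[196:226,292:334])
for z in(.125,.122): print(ray(w,[303,206],.09),ray(w,[320,208],z),proj(w,[[.5711,.0757,z]]))
```

```text
[[199 199 198 ...  99 154 166]
 [197 196 196 ...  96 137 168]
 [194 194 194 ...  96 132 166]
 ...
 [184 184 185 ... 102 123 146]
 [183 182 181 ...  99  97 103]
 [181 181 182 ... 123 115 101]]
[[0.5788 0.0595 0.09  ]] [[0.5708 0.077  0.125 ]] [[318.4435 208.816 ]]
[[0.5788 0.0595 0.09  ]] [[0.5719 0.0767 0.122 ]] [[318.455  207.3241]]
```

Run:
```python
from h import *
import sys
np.set_printoptions(linewidth=280,threshold=sys.maxsize)
w=np.load("/tmp/w4.npz");g=cv2.cvtColor(w["img"],cv2.COLOR_RGB2GRAY)
print(g[196:228,294:332])
```

```text
[[198 198 198 198 197 197 196 196 197 196 196 196 196 196 197 198 196 195 195 195 195 196 196 198 198 199 201 201 201 201 201 200 182 156 137  92  93  99]
 [196 196 195 195 195 195 194 194 195 195 196 195 195 195 194 193 194 194 195 196 197 197 198 200 200 199 200 200 199 198 199 199 195 149 163  90  93  96]
 [194 194 193 194 194 186 180 180 174 180 186 192 192 194 194 194 195 196 197 198 198 197 198 199 198 198 198 198 197 198 200 201 199 151 184  90  92  96]
 [193 193 193 186 173 147 141 139 136 143 149 164 187 196 196 196 197 196 196 197 196 196 196 196 195 198 198 199 201 202 204 204 204 166 163 129  92  93]
 [192 190 178 157 131 103 103 101 107 106 106 116 148 174 195 195 194 194 195 194 194 195 197 197 199 201 202 204 205 205 205 204 205 192 147 144  93  91]
 [189 183 157 109 114 104  97  93  96  94  93  94 106 141 179 193 192 194 195 196 198 199 200 202 203 204 204 204 204 204 201 201 199 195 146 181  89  91]
 [190 168 107  66  99 118 114 107  99  98  97 101 103 122 138 180 196 197 199 201 202 202 202 202 202 202 201 200 198 197 195 196 195 193 146 179 108  91]
 [184 147  64  
[... 3160 characters left out ...]
26 127 125 125 127 127 129 128 128 127 126 125 126 125 126 123 113  97  94 102]
 [181 182 183 183 182 183 182 182 180 165 151 105 108  94  98 113 124 127 128 125 123 124 125 127 127 126 125 124 123 123 123 123 125 126 123 120 114  99]
 [182 182 182 181 181 182 183 184 183 129 109  93  98 112 122 126 128 126 124 122 123 124 126 127 126 125 124 122 122 123 123 123 123 122 124 127 126 123]
 [180 181 182 184 185 187 189 188 156 102 106 108 119 125 128 127 126 124 122 123 124 125 127 126 126 124 123 122 123 123 124 124 123 123 125 126 128 129]
 [184 186 187 189 190 191 190 170 111 108 119 121 126 126 126 126 125 123 123 124 125 126 126 125 124 124 122 123 123 124 124 124 123 123 126 127 129 128]]
```

```bash
python3 -m creep '[{"tx":0.015,"ty":-0.06,"tz":0,"rx":0,"ry":0,"rz":0},{"tx":0.015,"ty":-0.06,"tz":0,"rx":0,"ry":0,"rz":0},{"tx":0.015,"ty":-0.053,"tz":0,"rx":0,"ry":0,"rz":0},{"tx":0,"ty":0,"tz":-0.1,"rx":0,"ry":0,"rz":0},{"tx":0,"ty":0,"tz":-0.1,"rx":0,"ry":0,"rz":0},{"tx":0,"ty":0,"tz":-0.05,"rx":0,"ry":0,"rz":0},{"tx":0,"ty":0,"tz":0,"rx":0,"ry":0,"rz":0},{"tx":0,"ty":0,"tz":0,"rx":0,"ry":0,"rz":0}]'
python3 -m creep '[{"tx":0,"ty":0,"tz":0,"rx":0,"ry":0,"rz":0},{"tx":0,"ty":0,"tz":0,"rx":0,"ry":0,"rz":0}]'
python3 - <<'E'
from h import *
w=take("wrist");np.savez("/tmp/w5",**w);s=take("side");np.savez("/tmp/s5",**s)
p=r.get_state()["position"];print(p)
q=proj(w,[.576,.058,.09])[0];u,v=q.astype(int);print(q,proj(w,[*p[:2],p[2]-.058]))
us=proj(s,[.576,.058,.09])[0];print(us)
a=w["img"][v-50:v+50,u-50:u+50];u,v=us.astype(int);b=s["img"][v-30:v+30,u-30:u+30]
R=lambda x:cv2.resize(x,(400,400),interpolation=cv2.INTER_CUBIC)
save("ins2",np.hstack([R(a),R(b)]))
E
```

```text
time_s: 5.75
position: [0.5754, 0.057, 0.1574]
tcp_rot: [0.131, 0.991, -0.0, -0.001]
contact_force: [-0.1, 0.3, -0.6]
opening: 0.0188
grip_force: 39.8
time_s: 5.92
position: [0.5763, 0.057, 0.1586]
tcp_rot: [0.131, 0.991, 0.0, 0.0]
contact_force: [-0.3, -0.9, 0.1]
opening: 0.0187
grip_force: 39.8
[0.57626355 0.05693109 0.1586825 ]
[319.60632023 202.93966881] [[318.32608175 208.73789306]]
[283.26817564 228.05542258]
```

View pics/ins2.png

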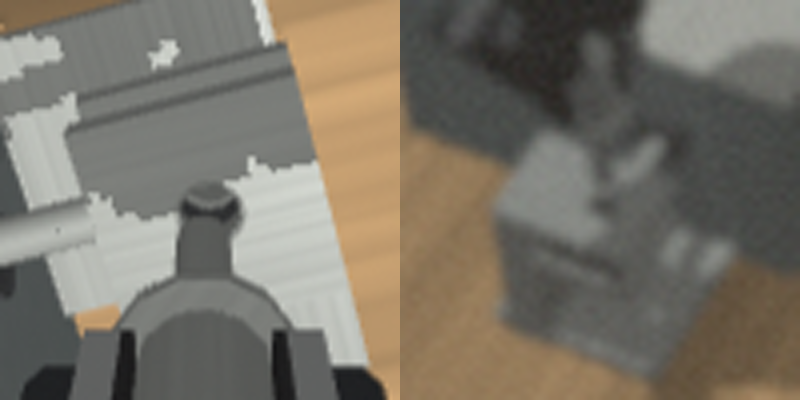

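The hole at crop (212,210) is about 2 px (about 1.5 mm) to the +y side of the shank axis at crop x=204. In depth it lines up. I'll correct and go down gently.

```bash
python3 -m creep '[{"tx":0.004,"ty":0.014,"tz":0,"rx":0,"ry":0,"rz":0},{"tx":0,"ty":0,"tz":-0.05,"rx":0,"ry":0,"rz":0},{"tx":0,"ty":0,"tz":-0.05,"rx":0,"ry":0,"rz":0},{"tx":0,"ty":0,"tz":-0.03,"rx":0,"ry":0,"rz":0},{"tx":0,"ty":0,"tz":-0.03,"rx":0,"ry":0,"rz":0},{"tx":0,"ty":0,"tz":0,"rx":0,"ry":0,"rz":0},{"tx":0,"ty":0,"tz":0,"rx":0,"ry":0,"rz":0}]'
```

```text
time_s: 6.6
position: [0.5765, 0.0581, 0.1421]
tcp_rot: [0.131, 0.991, -0.0, -0.0]
contact_force: [0.2, 0.3, -0.8]
opening: 0.0187
grip_force: 39.9
```

The tip is already below the fork top with no force, so I continue.

```bash
python3 -m creep '[{"tx":0,"ty":0,"tz":-0.05,"rx":0,"ry":0,"rz":0},{"tx":0,"ty":0,"tz":-0.05,"rx":0,"ry":0,"rz":0},{"tx":0,"ty":0,"tz":-0.05,"rx":0,"ry":0,"rz":0},{"tx":0,"ty":0,"tz":-0.05,"rx":0,"ry":0,"rz":0},{"tx":0,"ty":0,"tz":0,"rx":0,"ry":0,"rz":0},{"tx":0,"ty":0,"tz":0,"rx":0,"ry":0,"rz":0}]'
```

```text
time_s: 7.1
position: [0.5767, 0.0581, 0.1219]
tcp_rot: [0.131, 0.991, -0.0, 0.0]
contact_force: [2.1, -0.4, -2.3]
opening: 0.0188
grip_force: 39.8
```

```bash
python3 -m creep '[{"tx":0,"ty":0,"tz":-0.05,"rx":0,"ry":0,"rz":0},{"tx":0,"ty":0,"tz":-0.05,"rx":0,"ry":0,"rz":0},{"tx":0,"ty":0,"tz":-0.05,"rx":0,"ry":0,"rz":0},{"tx":0,"ty":0,"tz":-0.03,"rx":0,"ry":0,"rz":0},{"tx":0,"ty":0,"tz":0,"rx":0,"ry":0,"rz":0},{"tx":0,"ty":0,"tz":0,"rx":0,"ry":0,"rz":0}]'
```

```text
time_s: 7.6
position: [0.5767, 0.0581, 0.104]
tcp_rot: [0.131, 0.991, 0.0, 0.0]
contact_force: [3.5, -0.8, -3.4]
opening: 0.0186
grip_force: 39.8
```

```bash
python3 -m creep '[{"tx":0,"ty":0,"tz":-0.03,"rx":0,"ry":0,"rz":0},{"tx":0,"ty":0,"tz":-0.02,"rx":0,"ry":0,"rz":0},{"tx":0,"ty":0,"tz":-0.01,"rx":0,"ry":0,"rz":0},{"tx":0,"ty":0,"tz":0,"rx":0,"ry":0,"rz":0},{"tx":0,"ty":0,"tz":0,"rx":0,"ry":0,"rz":0}]'
```

```text
time_s: 8.02
position: [0.5768, 0.0581, 0.0989]
tcp_rot: [0.131, 0.991, 0.0, 0.001]
contact_force: [2.1, -1.6, 3.6]
opening: 0.0187
grip_force: 40.4
```

```bash
python3 -m creep '[{"tx":0,"ty":0,"tz":-0.015,"rx":0,"ry":0,"rz":0},{"tx":0,"ty":0,"tz":0,"rx":0,"ry":0,"rz":0},{"tx":0,"ty":0,"tz":0,"rx":0,"ry":0,"rz":0}]'
python3 -m creep '[{"tx":0,"ty":0,"tz":0,"rx":0,"ry":0,"rz":0},{"tx":0,"ty":0,"tz":0,"rx":0,"ry":0,"rz":0},{"tx":0,"ty":0,"tz":0,"rx":0,"ry":0,"rz":0},{"tx":0,"ty":0,"tz":0,"rx":0,"ry":0,"rz":0}]' 0.2
python3 - <<'E'
from h import *
print(r.get_state()["opening"])
E
```

```text
time_s: 8.27
position: [0.5769, 0.0581, 0.0988]
tcp_rot: [0.131, 0.991, 0.0, 0.001]
contact_force: [-0.4, -0.9, 15.6]
opening: 0.019
grip_force: 41.7
time_s: 8.6
position: [0.5753, 0.0583, 0.0962]
tcp_rot: [0.131, 0.991, -0.0, -0.001]
contact_force: [-0.8, 0.4, 0.3]
opening: 0.0342
grip_force: 0.0
0.034244318335312336
```

It seated against a firm stop (15.6 N), and I've released it. Now I back off straight up and verify.

```bash
python3 -m creep '[{"tx":0,"ty":0,"tz":0.1,"rx":0,"ry":0,"rz":0},{"tx":0,"ty":0,"tz":0.2,"rx":0,"ry":0,"rz":0},{"tx":0,"ty":0,"tz":0.2,"rx":0,"ry":0,"rz":0},{"tx":0,"ty":0,"tz":0.2,"rx":0,"ry":0,"rz":0},{"tx":0,"ty":0,"tz":0.2,"rx":0,"ry":0,"rz":0},{"tx":0,"ty":0,"tz":0.2,"rx":0,"ry":0,"rz":0},{"tx":0,"ty":0,"tz":0.2,"rx":0,"ry":0,"rz":0}]'
python3 -m creep '[{"tx":-0.14,"ty":-0.26,"tz":0,"rx":0,"ry":0,"rz":-0.15},{"tx":-0.14,"ty":-0.26,"tz":0,"rx":0,"ry":0,"rz":-0.15},{"tx":-0.14,"ty":-0.26,"tz":0,"rx":0,"ry":0,"rz":-0.15},{"tx":-0.14,"ty":-0.26,"tz":0,"rx":0,"ry":0,"rz":-0.15},{"tx":-0.14,"ty":-0.26,"tz":0,"rx":0,"ry":0,"rz":-0.15},{"tx":-0.14,"ty":-0.26,"tz":0,"rx":0,"ry":0,"rz":-0.15},{"tx":-0.14,"ty":-0.26,"tz":0,"rx":0,"ry":0,"rz":-0.15},{"tx":-0.06,"ty":-0.26,"tz":0,"rx":0,"ry":0,"rz":-0.15}]'
python3 -m creep '[{"tx":0,"ty":0,"tz":0,"rx":0,"ry":0,"rz":-0.15},{"tx":0,"ty":0,"tz":0,"rx":0,"ry":0,"rz":-0.15},{"tx":0,"ty":0,"tz":0,"rx":0,"ry":0,"rz":-0.15},{"tx":0,"ty":0,"tz":0,"rx":0,"ry":0,"rz":0},{"tx":0,"ty":0,"tz":0,"rx":0,"ry":0,"rz":0},{"tx":0,"ty":0,"tz":0,"rx":0,"ry":0,"rz":0}]'
python3 - <<'E'
from h import *
w=take("wrist");np.savez("/tmp/w6",**w);s=take("side");np.savez("/tmp/s6",**s);t=take("top");np.savez("/tmp/t6",**t)
st=r.get_state();print(st["position"],st["tcp_rot"],st["qpos"])
for n,x in(("side",s),("top",t)):
    P=x["P"];m=(np.hypot(P[...,0]-.5765,P[...,1]-.058)<.012)&(P[...,2]>.1);print(n,m.sum(),np.nanmean(P[m],0),np.nanpercentile(P[m][:,2],[50,80,90]))
print(proj(w,[[.4715,-.147,.124],[.4715,-.082,.124],[.4715,-.212,.124]]))
u,v=proj(s,[.576,.058,.1])[0].astype(int)
b=cv2.resize(s["img"][v-30:v+30,u-25:u+25],(330,400),interpolation=cv2.INTER_CUBIC)
save("chk",np.hstack([cv2.resize(w["img"][100:],(470,400))*1,b]))
E
```

```text
time_s: 9.18
position: [0.5759, 0.0582, 0.2283]
tcp_rot: [0.131, 0.991, 0.0, -0.0]
contact_force: [1.2, 0.5, 0.2]
opening: 0.0339
grip_force: 0.0
time_s: 9.85
position: [0.47, -0.1507, 0.2273]
tcp_rot: [0.57, 0.822, -0.0, -0.001]
contact_force: [-0.1, 0.3, 0.0]
opening: 0.0343
grip_force: 0.0
time_s: 10.35
position: [0.4724, -0.1495, 0.227]
tcp_rot: [0.702, 0.712, 0.0, -0.0]
contact_force: [-0.5, 0.7, 0.3]
opening: 0.0343
grip_force: 0.0
[ 0.47239353 -0.14969231  0.22691555] [ 7.02420025e-01  7.11762661e-01  1.36838792e-04 -6.29178184e-05] [-7.98562751e-05  4.34606745e-01  3.53464531e-01  1.95126584e+00
 -2.06995931e-01  7.90368637e-01  4.82769189e-01]
side 78 [0.57323863 0.06167032 0.12133808] [0.12354118 0.13111977 0.13173032]
top 49 [0.5732412  0.05822291 0.1272475 ] [0.1293578  0.13124292 0.13216427]
[[317.75561489 188.15298172]
 [318.81208621 113.17694223]
 [316.85897795 252.03862764]]
```

View pics/chk.png

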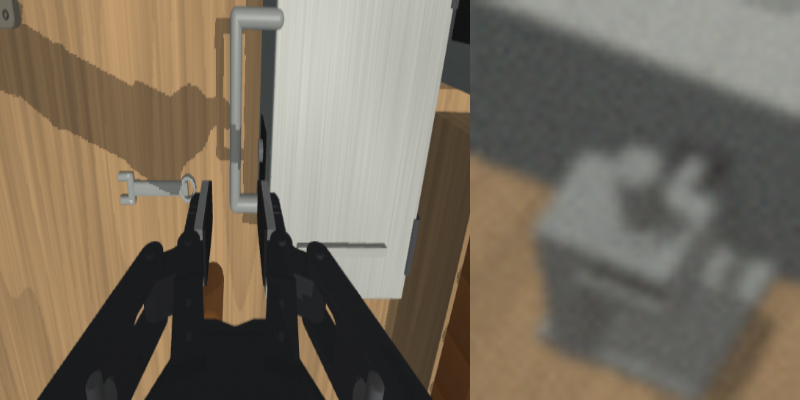

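Check picture: the pin stands in the fork with its top at about 0.131 m, so the flange is home. The bar at crop x=237 is midway between the pads (208 and 264), between the stays at rows 15 and 205. Now I descend and grip the bar.

```bash
python3 -m creep '[{"tx":0,"ty":0,"tz":-0.2,"rx":0,"ry":0,"rz":0},{"tx":0,"ty":0,"tz":-0.2,"rx":0,"ry":0,"rz":0},{"tx":0,"ty":0,"tz":-0.2,"rx":0,"ry":0,"rz":0},{"tx":0,"ty":0,"tz":-0.1,"rx":0,"ry":0,"rz":0},{"tx":0,"ty":0,"tz":-0.1,"rx":0,"ry":0,"rz":0},{"tx":0,"ty":0,"tz":0,"rx":0,"ry":0,"rz":0},{"tx":0,"ty":0,"tz":0,"rx":0,"ry":0,"rz":0}]'
```

```text
time_s: 11.08
position: [0.4725, -0.15, 0.1469]
tcp_rot: [0.703, 0.711, -0.0, -0.0]
contact_force: [-1.2, 0.1, 0.3]
opening: 0.0342
grip_force: 0.0
```

```bash
python3 -m creep '[{"tx":0,"ty":0,"tz":-0.1,"rx":0,"ry":0,"rz":0},{"tx":0,"ty":0,"tz":-0.1,"rx":0,"ry":0,"rz":0},{"tx":0,"ty":0,"tz":-0.1,"rx":0,"ry":0,"rz":0},{"tx":0,"ty":0,"tz":-0.1,"rx":0,"ry":0,"rz":0},{"tx":0,"ty":0,"tz":0,"rx":0,"ry":0,"rz":0},{"tx":0,"ty":0,"tz":0,"rx":0,"ry":0,"rz":0}]'
```

```text
time_s: 11.58
position: [0.4718, -0.1497, 0.106]
tcp_rot: [0.703, 0.711, -0.0, -0.001]
contact_force: [0.4, -0.6, 0.7]
opening: 0.0342
grip_force: 0.0
```

```bash
python3 -m creep '[{"tx":0,"ty":0,"tz":0,"rx":0,"ry":0,"rz":0},{"tx":0,"ty":0,"tz":0,"rx":0,"ry":0,"rz":0},{"tx":0,"ty":0,"tz":0,"rx":0,"ry":0,"rz":0},{"tx":0,"ty":0,"tz":0,"rx":0,"ry":0,"rz":0},{"tx":0,"ty":0,"tz":0,"rx":0,"ry":0,"rz":0},{"tx":0,"ty":0,"tz":0,"rx":0,"ry":0,"rz":0}]' 1 60
python3 -m creep '[{"tx":0.005,"ty":0,"tz":0.142,"rx":0,"ry":0,"rz":0},{"tx":0.014,"ty":0,"tz":0.142,"rx":0,"ry":0,"rz":0},{"tx":0.023,"ty":0,"tz":0.141,"rx":0,"ry":0,"rz":0},{"tx":0,"ty":0,"tz":0,"rx":0,"ry":0,"rz":0},{"tx":0,"ty":0,"tz":0,"rx":0,"ry":0,"rz":0}]'
```

```text
time_s: 12.08
position: [0.4732, -0.15, 0.1072]
tcp_rot: [0.703, 0.711, 0.0, 0.001]
contact_force: [1.9, 0.3, 0.1]
opening: 0.0118
grip_force: 58.5
time_s: 12.5
position: [0.4771, -0.15, 0.1494]
tcp_rot: [0.703, 0.711, 0.0, 0.001]
contact_force: [3.9, -1.0, -4.4]
opening: 0.0119
grip_force: 58.8
```

```bash
python3 -m creep '[{"tx":0.032,"ty":0,"tz":0.139,"rx":0,"ry":0,"rz":0},{"tx":0.039,"ty":0,"tz":0.137,"rx":0,"ry":0,"rz":0},{"tx":0.045,"ty":0,"tz":0.135,"rx":0,"ry":0,"rz":0},{"tx":0.055,"ty":0,"tz":0.131,"rx":0,"ry":0,"rz":0},{"tx":0.062,"ty":0,"tz":0.128,"rx":0,"ry":0,"rz":0},{"tx":0.068,"ty":0,"tz":0.126,"rx":0,"ry":0,"rz":0},{"tx":0,"ty":0,"tz":0,"rx":0,"ry":0,"rz":0},{"tx":0,"ty":0,"tz":0,"rx":0,"ry":0,"rz":0}]'
```

```text
time_s: 13.17
position: [0.5046, -0.1499, 0.2277]
tcp_rot: [0.703, 0.711, -0.001, -0.002]
contact_force: [-2.8, -0.3, -0.6]
opening: 0.0116
grip_force: 58.9
```

```bash
python3 -m creep '[{"tx":0.077,"ty":0,"tz":0.12,"rx":0,"ry":0,"rz":0},{"tx":0.083,"ty":0,"tz":0.116,"rx":0,"ry":0,"rz":0},{"tx":0.089,"ty":0,"tz":0.111,"rx":0,"ry":0,"rz":0},{"tx":0.096,"ty":0,"tz":0.104,"rx":0,"ry":0,"rz":0},{"tx":0.102,"ty":0,"tz":0.099,"rx":0,"ry":0,"rz":0},{"tx":0.108,"ty":0,"tz":0.095,"rx":0,"ry":0,"rz":0},{"tx":0,"ty":0,"tz":0,"rx":0,"ry":0,"rz":0},{"tx":0,"ty":0,"tz":0,"rx":0,"ry":0,"rz":0}]'
python3 - <<'E'
from h import *
for n in("side","top"):
    t=take(n);P=t["P"];np.savez("/tmp/%s7"%n,**t)
    m=(abs(P[...,1]+.147)<.12)&(P[...,0]>.58)&(P[...,0]<.70)
    q=P[m]; zl=.1235+np.tan(np.radians(50))*(.7165-q[:,0]); q=q[abs(q[:,2]-zl)<.05]
    for _ in range(4):
        c=np.polyfit(q[:,0],q[:,2],1);e=abs(np.polyval(c,q[:,0])-q[:,2]);q=q[e<max(2.5*np.median(e),.003)]
    c0=q.mean(0);n0=np.linalg.svd(q-c0,full_matrices=False)[2][2];n0*=np.sign(n0[2]);
    print(n,len(q),n0,np.degrees(np.arctan2(-n0[0],n0[2])))
print(r.get_state()["position"])
E
```

```text
time_s: 13.83
position: [0.5557, -0.1498, 0.2929]
tcp_rot: [0.703, 0.711, -0.004, -0.006]
contact_force: [-16.2, 1.5, 14.0]
opening: 0.0118
grip_force: 59.3
side 745 [0.73866939 0.0027835  0.67406215] -47.61843459002747
top 869 [0.73878583 0.00137261 0.67393888] -47.62814861980725
[ 0.55529614 -0.14974578  0.29249947]
```

The sheet reads 47.6° in both views and the tool is pressed radially outward. The bar has rolled about 5 mm in the grip, so I need roughly 5–6 mm more height.

```bash
cat > ang.py <<'E'
from h import *
for n in("side","top"):
    t=take(n);P=t["P"]
    m=(abs(P[...,1]+.147)<.12)&(P[...,0]>.58)&(P[...,0]<.70)
    q=P[m]; zl=.1235+np.tan(np.radians(50))*(.7175-q[:,0]); q=q[abs(q[:,2]-zl)<.03]
    for _ in range(4):
        c0=q.mean(0);n0=np.linalg.svd(q-c0,full_matrices=False)[2][2];e=abs((q-c0)@n0);q=q[e<max(3*np.median(e),.003)]
    n0*=np.sign(n0[2]);h=np.array([.7175,-.147,.1205])
    print(n,len(q),np.degrees(np.arctan2(n0[0],n0[2])),"hinge dist",(h-c0)@n0)
    b=P[(abs(P[...,1]+.147)<.06)&(abs(P[...,0]-.563)<.03)&(P[...,2]>.27)&(P[...,2]<.335)&(abs(P[...,1]+.147)>.03)]
    print("bar",len(b),np.nanmedian(b,0) if len(b) else "")
st=r.get_state();print(st["position"],st["tcp_rot"],st["contact_force"],st["joint_vel"].round(4))
E
python3 -m creep '[{"tx":0,"ty":0,"tz":0.02,"rx":0,"ry":0,"rz":0},{"tx":0,"ty":0,"tz":0.02,"rx":0,"ry":0,"rz":0},{"tx":0,"ty":0,"tz":0.015,"rx":0,"ry":0,"rz":0},{"tx":0,"ty":0,"tz":0,"rx":0,"ry":0,"rz":0},{"tx":0,"ty":0,"tz":0,"rx":0,"ry":0,"rz":0},{"tx":0,"ty":0,"tz":0,"rx":0,"ry":0,"rz":0},{"tx":0,"ty":0,"tz":0,"rx":0,"ry":0,"rz":0}]'
python3 ang.py
```

```text
time_s: 14.52
position: [0.5616, -0.1497, 0.2984]
tcp_rot: [0.703, 0.711, -0.0, -0.001]
contact_force: [-3.8, 1.1, 0.9]
opening: 0.0115
grip_force: 58.6
side 673 49.36087897896593 hinge dist -0.007007584814822669
bar 53 [ 0.55817115 -0.10444284  0.31444386]
top 814 49.740248830768614 hinge dist -0.004850501549121151
bar 0 
[ 0.56253145 -0.14972789  0.29921557] [7.02983578e-01 7.11205917e-01 4.06659743e-04 2.59040539e-04] [-3.53646257 -0.06974855  0.95934764] [-0.0025 -0.0058  0.0002 -0.0044 -0.0004 -0.0064  0.0006]
```

```bash
python3 -m creep '[{"tx":0.009,"ty":0,"tz":0.008,"rx":0,"ry":0,"rz":0},{"tx":0,"ty":0,"tz":0,"rx":0,"ry":0,"rz":0},{"tx":0,"ty":0,"tz":0,"rx":0,"ry":0,"rz":0},{"tx":0,"ty":0,"tz":0,"rx":0,"ry":0,"rz":0},{"tx":0,"ty":0,"tz":0,"rx":0,"ry":0,"rz":0},{"tx":0,"ty":0,"tz":0,"rx":0,"ry":0,"rz":0},{"tx":0,"ty":0,"tz":0,"rx":0,"ry":0,"rz":0},{"tx":0,"ty":0,"tz":0,"rx":0,"ry":0,"rz":0}]'
python3 ang.py; python3 ang.py
python3 - <<'E'
from h import *
s=take("side");P=s["P"];m=(np.hypot(P[...,0]-.5765,P[...,1]-.058)<.012)&(P[...,2]>.1);print(m.sum(),np.nanpercentile(P[m][:,2],[80,90]))
save("fin",cv2.resize(s["img"][60:340,150:500],(700,560)))
E
```

```text
time_s: 15.28
position: [0.5631, -0.1497, 0.2997]
tcp_rot: [0.703, 0.711, 0.0, -0.0]
contact_force: [-2.2, 0.0, 1.2]
opening: 0.0115
grip_force: 58.7
side 646 49.789617624809175 hinge dist -0.007062591004289719
bar 59 [ 0.56011598 -0.10505582  0.31595049]
top 816 50.015814532128545 hinge dist -0.004879327445768606
bar 0 
[ 0.56314017 -0.14969479  0.29973359] [ 7.02976218e-01  7.11213346e-01  1.19054956e-04 -1.52092364e-05] [-4.0914587   1.47664831  0.93856161] [ 0.0003 -0.001  -0.0008  0.0003 -0.0016  0.0006  0.0001]
side 653 49.81136930960631 hinge dist -0.007089603375714252
bar 52 [ 0.56020747 -0.10494602  0.31553177]
top 821 50.040734402524734 hinge dist -0.004880244994382997
bar 0 
[ 0.56312944 -0.14969516  0.29970982] [ 7.02961148e-01  7.11228243e-01  9.47532259e-05 -4.16185860e-05] [-3.34995747  0.52815471  0.55678011] [ 0.001  -0.0016  0.0009 -0.0006  0.0016 -0.0023  0.0009]
76 [0.13079003 0.13175751]
```

View pics/fin.png

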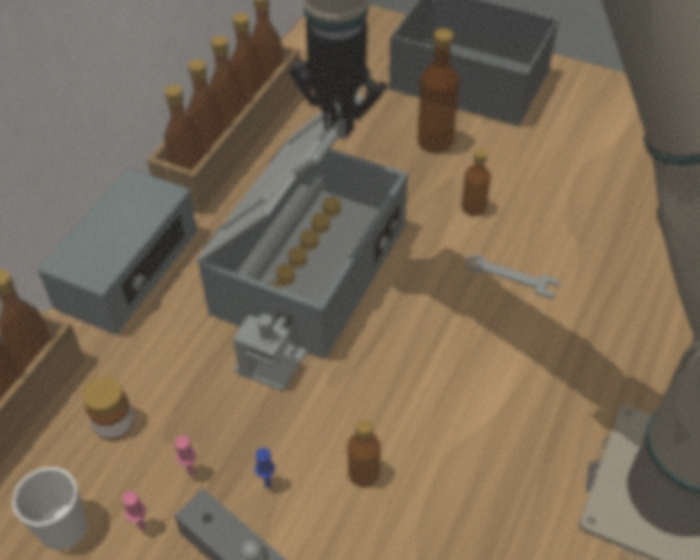

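The guard is open at about 50° and held steady by its bar at (340,125). The pin is home in the fork at (268,325), and the spare pin, bottles, jar, beaker and wrench are undisturbed. I'm handing in.

```bash
python3 -c "
from cell import r
print(r.close_job())"
```

```text
the job is handed in; nothing more can be done
None
```

The job is handed in: the lock pin sits fully home in the fork and is released, and the guard is held steady by its bar at about 50° (49.8–50.0° by the cameras), with the other items left where they were.

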